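# Latch, tug and turn over a gauge cassette

### The job

Use the crank to bring the empty cradle of the turn-over stand upright, pick up the blue gauge cassette by its handle, press it down into the cradle until both red spring latches snap over its base plate, and then tug it upwards to make sure that both latches really hold. Once it has held, turn the cradle right over with the crank so that the cassette hangs upside down in it, and let go. Leave the V-block, the brass ring, the small bin and the bottle where they are.

Things in the scene. Friction and masses are not known exactly. Their poses are not given: they have to be found in the camera images.
- cassette: Gauge cassette, loose, 0.35 to 0.65 kg: steel base plate 128 x 80 x 8 mm (x, y, z), a blue box 104 x 70 mm on it up to z = 38 mm, and a black handle above. Origin: centre of the base plate's underside; z up, x along its length. The same turned half round about z. Starts flat on the bench among clutter, to the robot's left or right.
- handle (a point): Centre of the cassette's black handle bar, 73 mm above its underside: a straight bar 74 mm long along the cassette's x, 14 mm wide (y), 14 mm high, on two posts 12 mm wide (y) at x = -30 and +30 mm, with 28 mm free height under it. Pinch it across its 14 mm width from above.
- pocket (a point): Centre of the pocket floor, on the cradle: x, y along its length and width, z out of its open top; with the cradle upright, level and 105 mm above the bench. Takes the base plate either way round, 2.5 mm play a side; guide walls reach 40 mm (y sides) and 34 mm (x ends) above the floor, the top 10 mm flared. Home: cassette origin here, lying flat; it can then rise 3 mm until the latches stop it.
- latch_far: Red spring latch at the pocket's +x end, 36 mm wide (y), sliding out along x up to 12 mm. Origin: lower edge of its nose; shut, at x = 57.5 mm, 11 mm above the pocket floor. Nose flat below, sloped on top (slope ends 18 mm above origin): the base plate pressed down pushes it out and it snaps over the plate's edge. Passing both latches takes up to 15 N besides the cassette's weight.
- latch_near: The like red spring latch at the pocket's -x end (the robot's side when upright), mirrored: shut, its origin is at x = -57.5 mm in the pocket's frame, 11 mm above the pocket floor.
- cradle (a joint): Turn of the cradle on the stand's level axle: 0 = pocket upright and level, 3.14 = upside down, both hard stops; starts part-turned, 0.3 to 2.4. Grows as the crank goes up from the robot's side, over the top and down the far side. Friction (0.3 N m) keeps it where it is left. The cradle sweeps about 110 mm round the axle.
- axle (a point): On the axle line midway between the stand's two grey uprights, 130 mm above the bench (25 mm above the upright pocket's floor); x away from the robot, y along the axle to the crank, z up; does not turn with the cradle. The stand is fixed to the bench; base 160 x 190 mm; uprights at y = -77 to -63 and 63 to 77 mm reach 148 mm above the bench.
- crank_grip (a point): Middle of the black crank grip: a sleeve 18 mm in diameter, 56 mm long, parallel to the axle, free to spin on its pin, so it can be pinched from above and led round with the gripper always pointing down. It is 130 mm along y from axle and 70 mm out from the axle: at cradle 0 on the robot's side (-x), at 1.57 above, at 3.14 on the far side (+x). Steel crank arm at y = 86 to 94 mm.
- v_block: Steel V-block, 70 x 70 x 48 mm, loose, about 35 mm beyond the cassette's +x end at the start. Origin under its centre. Leave alone.
- ring_gauge: Brass setting ring, 68 mm across, 22 mm high, loose, about 40 mm from the cassette's -x end at the start. Origin under its centre. Leave alone.
- parts_bin: Small open blue bin, 66 x 120 x 50 mm (x, y, z), loose, behind the stand (+x). Origin under its centre. Leave alone.
- bottle: White bottle with blue cap, 56 mm across, 150 mm tall, loose, beside the stand, at its robot side away from the crank. Origin under its centre. Leave alone.
Mind the look-alikes: they are no part of the job. What is meant by the cassette is not brown or purple, and is the larger of those in its own colour.

How it is judged (in metres and radians):
On the way, in this order (a step that is already met when the one before it is completed fails the run):
1. the cassette lies home in the upright cradle with both latches shut over its base plate (x of cassette in the frame of pocket between -0.006 and 0.006 m and y of cassette in the frame of pocket between -0.006 and 0.006 m and x of latch_far in the frame of pocket below 0.0605 m and x of latch_near in the frame of pocket above -0.0605 m and z of cassette in the frame of pocket between -0.003 and 0.0018 m and value of joint cradle below 0.15 rad), for 0.1 s.
2. the cassette is tugged up against both latches (at least 1.5 N on each), the cradle still upright, and they hold (x of cassette in the frame of pocket between -0.006 and 0.006 m and y of cassette in the frame of pocket between -0.006 and 0.006 m and x of latch_far in the frame of pocket below 0.0605 m and x of latch_near in the frame of pocket above -0.0605 m and z of cassette in the frame of pocket between 0.0015 and 0.006 m and contact force between cassette and latch_far above 1.5 N and contact force between cassette and latch_near above 1.5 N and value of joint cradle below 0.25 rad), for 0.1 s.
At the end, for the whole second after the job is handed in: The cradle is turned over (within 0.14 rad of its stop), the cassette hangs in it upside down, at rest, within 6 mm of its home place and level within 0.19 rad, with both latches shut over its base plate (within 3 mm) (x of cassette in the frame of pocket between -0.006 and 0.006 m and y of cassette in the frame of pocket between -0.006 and 0.006 m and x of latch_far in the frame of pocket below 0.0605 m and x of latch_near in the frame of pocket above -0.0605 m and z of cassette in the frame of pocket between -0.003 and 0.006 m and value of joint cradle above 3 rad and angle between cassette's own z axis and vertical above 2.95 rad and linear speed of cassette below 0.02 m/s); the robot touches nothing.
It fails at once if the v block is pushed more than 25 mm from its place or tipped (distance of v_block from where it was at the start of the episode above 0.025 m or angle between v_block's own z axis and vertical above 0.5 rad).
It fails at once if the ring gauge is pushed more than 25 mm from its place or tipped (distance of ring_gauge from where it was at the start of the episode above 0.025 m or angle between ring_gauge's own z axis and vertical above 0.5 rad).
It fails at once if the parts bin is pushed more than 25 mm from its place or tipped (distance of parts_bin from where it was at the start of the episode above 0.025 m or angle between parts_bin's own z axis and vertical above 0.5 rad).
It fails at once if the bottle is pushed more than 25 mm from its place or tipped (distance of bottle from where it was at the start of the episode above 0.025 m or angle between bottle's own z axis and vertical above 0.5 rad).
It also fails if it takes over 72 s, if anything falls off the work surface, if the arm or the gripper's body presses on something with over 40 N, if the wrist force passes 120 N, or if a joint passes its speed limit or range.

### The arm

A 6-joint arm with a two-finger parallel gripper is mounted at the origin on the work surface. World frame = base frame: x ahead of the robot, y to its left, z up, the work surface at z = 0. Lengths are in mm, angles in degrees, forces in N, time in s.
With the tool pointing down it reaches from about 350 to 850 mm from the base axis. Payload 8.1 kg.
Tool frame: the origin (TCP) lies between the finger pads; the fingertips stand 17 mm ahead of it and the grasp point (between the pads) lies 2 mm behind it; z points along the fingers, y is the line along which they close (so a half turn about z gives the same grasp; the last joint's range is limited). The gripper opens to 85 mm and grips with 20 to 120 N. Pads are 22 mm wide; open, the fingers measure 114 mm over their backs; the gripper's body (76 mm by 85 mm) begins 54 mm behind the grasp point. The pads swing forward as they close: fully open they stand 13 mm farther back than shut.
Start: joints at [-68.205, 7.471, 85.268, -0, 87.261, -4.893], TCP at [269.502, -536.073, 248.292] pointing down, gripper open.
Joint ranges: [-169.43, 169.43], [-51.17, 129.36], [1.28, 143.12], [-76.62, 256.62], [0, 156.53], [-152.29, 152.29]. Speed limits (degrees/s): [136.94, 136.94, 159.86, 180, 180, 180].

### API

Orientations are given as [roll, pitch, yaw] about the fixed x, y, z axes, in that order (R = Rz(yaw) Ry(pitch) Rx(roll)).
In Python, from bench import sense, snapshot, hand_in, trace, place_of gives the robot as it stands.
- The arm moves only by the shell command python3 -m handwheel 'ROWS' [FORCE]. ROWS is JSON, a list of rows, each a list of 7 numbers: the opening, from -1 (shut) to 1 (fully open), then the shift along the tool's x, y, z in cm, then the turn, a rotation vector about the tool's x, y, z in rad. A call has 1 to 12 rows; each row shifts and turns the commanded pose from where the row before left it, along the tool's axes as they then stand; what a row does not reach is not made up. A row lasts 1/12 s, in which the tool goes at most 41.7 mm and 7.16 degrees, less where a joint would pass 70% of its speed; a pose out of reach is approached as far as the arm can. A call with a gripper value outside its range is refused whole. The fingers move at their own pace and stop on an object; FORCE is the grip in N (left out, the last holds). Time passes only in rows, so rows that do not move let the fingers close. It gives the time, the measured TCP pose, the force, the opening and the grip force at its end, in the units of the state.
- sense(): the state, without advancing time (a new reading comes with each control period).
- snapshot(name): name is "side" or "top" or "wrist"; returns a dict with "image" (384x512x3 uint8, red, green, blue), "intrinsics" (3x3 intrinsics, pixels), "R" (3x3) and "t" (3): a world point X has camera coordinates R X + t. Camera axes: x right, y down, z forward; pixel columns grow to the right and rows downward; lengths in mm; the calibration is good to about 2 mm. A picture is of the moment at which its call begins. There is no depth.
- hand_in(): hands the job in; it is judged then, once.
Trained networks look in a picture, given as the dict that the camera call returned (one of the last four; its "shot" number tells which), for a name from the list of things; names that differ only in an ending like _2 or _b are one class to them, and where a whole thing is asked for, a point or a joint stands for the part that bears it (a point fixed in the world has none). Each returns a list of dicts, best first, with "conf" (0 to 1); they miss things now and then, are a little off and sometimes report something else, mostly with a low value. They report only what shows in the picture. A call takes as long as a camera call. They do not tell look-alikes from the thing itself.
- trace(picture, query): "pixels" (384x512 bool, what is visible of it).
- place_of(picture, query): "location" ([x, y, z] in mm, in world coordinates, good to about 4 mm: a listed point, or the origin of a listed thing).
The state is a dict: "time": time; "joint_pos": joint angles; "qd": joint speeds; "joint_efforts": joint torques, N m; "tool_pos": TCP position; "tcp_rot": TCP orientation; "ft_force": force on the tool from outside, world axes, zero at the start; "wrist_torque": the same for the moment, N m; "finger_gap": finger opening in mm; "grip_force": force on a finger pad.
Only numpy, scipy, OpenCV 4.12 (cv2) and the standard library are available. Lean on these libraries where they do the work, as an engineer would, in place of code of your own. Each camera call takes 0.05 s, during which the arm holds its last target. There are 200 camera calls.

## Working session

There is one attempt and no reset: what is moved stays moved. The work goes in short steps, Python scripts to look and compute and a shell command to move; the robot and the scene stay as the last step left them, time stands still between calls to the robot, and variables do not carry over. Pictures are saved under pics/ and viewed, at most 10 in all, crops included, and the job is handed in when it is done.

```bash
mkdir -p pics
cat > h.py <<'E'
import numpy as np,cv2
from bench import sense,snapshot,trace,place_of
def save(p,n,crop=None,s=1):
    im=p["image"][:,:,::-1]
    if crop: im=im[crop[1]:crop[3],crop[0]:crop[2]]
    cv2.imwrite("pics/"+n,cv2.resize(im,None,fx=s,fy=s,interpolation=cv2.INTER_CUBIC))
def proj(p,X):
    c=np.array(p["R"])@np.array(X)+np.array(p["t"]);u=np.array(p["intrinsics"])@c;return u[:2]/u[2]
def ray(p,uv):
    d=np.linalg.inv(p["intrinsics"])@np.array([uv[0],uv[1],1.]);R=np.array(p["R"]);return -R.T@np.array(p["t"]),R.T@d
def onz(p,uv,z):
    o,d=ray(p,uv);return o+d*(z-o[2])/d[2]
def tri(L):
    A=0;b=0
    for p,uv in L:
        o,d=ray(p,uv);d=d/np.linalg.norm(d);M=np.eye(3)-np.outer(d,d);A=A+M;b=b+M@o
    return np.linalg.solve(A,b)
E
python3 - <<'E'
from h import *
T=snapshot("top");S=snapshot("side")
cv2.imwrite("pics/a.png",np.vstack([T["image"],S["image"]])[:,:,::-1])
save(T,"top.png",None,1.5);save(S,"side.png",None,1.5)
for q in ["cassette","handle","pocket","axle","crank_grip","v_block","ring_gauge","parts_bin","bottle"]:
  for n,p in (("T",T),("S",S)):
    print(q,n,[(round(d["conf"],2),np.round(d["location"]).tolist(),np.round(proj(p,d["location"])).tolist()) for d in place_of(p,q)][:4])
s=sense();print(s)
E
```

```text
cassette T [(0.89, [557.0, 111.0, -3.0], [197.0, 202.0]), (0.86, [707.0, -70.0, 3.0], [267.0, 145.0]), (0.8, [546.0, 262.0, -1.0], [140.0, 206.0]), (0.67, [717.0, 250.0, -3.0], [146.0, 141.0])]
cassette S [(0.93, [558.0, 117.0, 5.0], [235.0, 265.0]), (0.86, [548.0, 255.0, 3.0], [211.0, 314.0]), (0.57, [708.0, -67.0, 2.0], [216.0, 207.0])]
handle T [(0.91, [703.0, -70.0, 52.0], [267.0, 142.0]), (0.8, [721.0, 247.0, 76.0], [137.0, 132.0]), (0.77, [557.0, 112.0, 71.0], [191.0, 200.0]), (0.69, [546.0, 254.0, 54.0], [135.0, 204.0])]
handle S [(0.86, [703.0, -71.0, 54.0], [217.0, 192.0]), (0.77, [545.0, 261.0, 53.0], [208.0, 301.0]), (0.64, [716.0, 252.0, 73.0], [138.0, 265.0]), (0.6, [558.0, 113.0, 75.0], [235.0, 242.0])]
pocket T [(0.86, [514.0, -185.0, 147.0], [321.0, 219.0])]
pocket S [(0.83, [514.0, -185.0, 148.0], [296.0, 157.0])]
axle T [(0.93, [535.0, -182.0, 132.0], [318.0, 210.0]), (0.6, [427.0, 153.0, 3.0], [180.0, 252.0])]
axle S [(0.83, [533.0, -186.0, 127.0], [289.0, 162.0])]
crank_grip T [(0.79, [579.0, -54.0, 184.0], [260.0, 187.0]), (0.38, [532.0, -180.0, 126.0], [317.0, 2
[... 657 characters left out ...]
, 188.0])]
{'time': 1.0, 'joint_pos': array([-6.82042193e+01,  7.47270761e+00,  8.52661979e+01, -8.92380490e-04,
        8.72608353e+01, -4.89303026e+00]), 'qd': array([-0.04762768,  0.02416087, -0.09651574,  0.0102482 , -0.0021123 ,
        0.05893615]), 'joint_efforts': array([-1.84609098e-05, -5.69335127e+01, -5.00872993e+01, -2.11126703e-04,
        1.22991038e-03,  2.14385130e-05]), 'tool_pos': array([ 269.50834705, -536.08335616,  248.29151284]), 'tcp_rot': array([1.79999818e+02, 9.10221650e-04, 2.66888536e+01]), 'ft_force': array([ 0.67164546, -0.13171935, -0.21537726]), 'wrist_torque': array([ 0.03208033,  0.01028774, -0.02245188]), 'grip_force': 0.0, 'finger_gap': 85.23438554440243}
```

View pics/top.png

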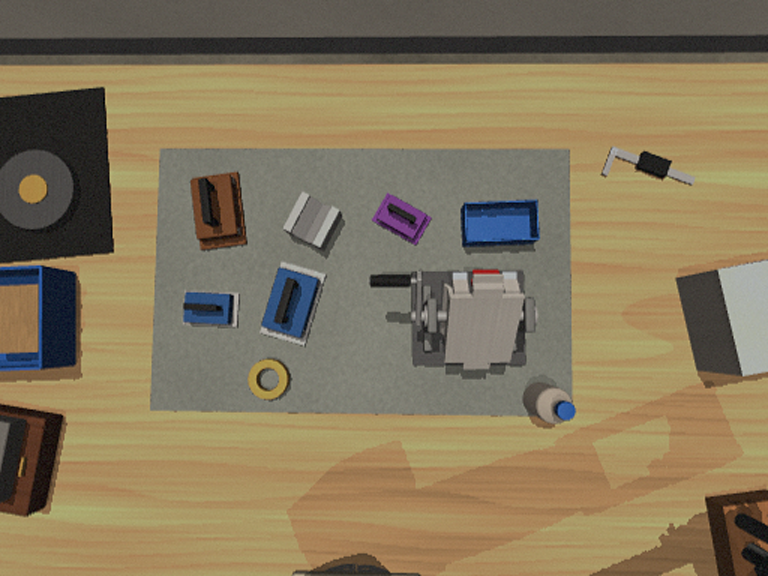

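View pics/side.png

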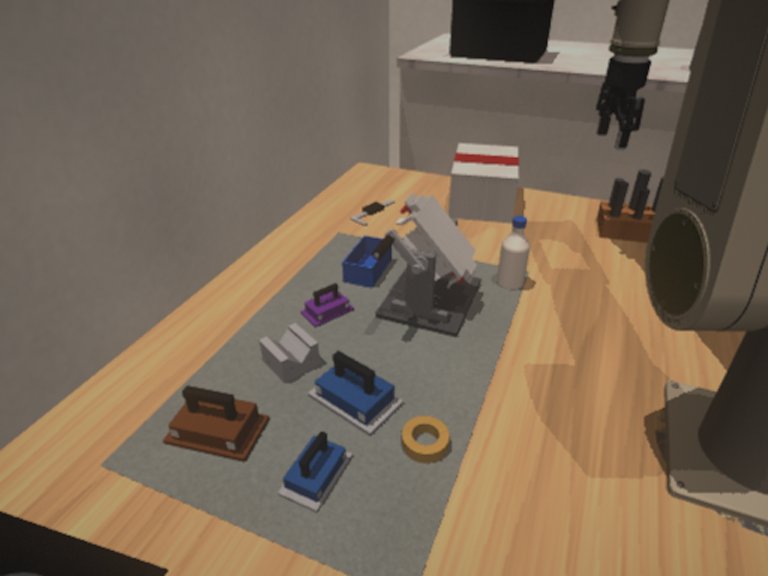

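The cassette candidates, as pixels in the 512x384 top view:
- Large blue (195,200).
- Small blue (140,206).
- Brown (146,141).
- Purple (267,145).

I choose the large blue one at about (557,112) mm. The stand is at about (534,-184). The crank grip is at (580,-53,184), so the cradle is at about 2.3 rad. I'll go to the crank first and check the cassette in a crop on the way.

```bash
python3 -m handwheel '[[1,0,0,-0.8,0,0,-0.1228],[1,0,0,-0.8,0,0,-0.1228],[1,0,0,-0.8,0,0,-0.1228],[1,0,0,-0.8,0,0,-0.1228],[1,0,0,-0.8,0,0,-0.1228],[1,0,0,-0.8,0,0,-0.1228],[1,0,0,-0.8,0,0,-0.1228],[1,0,0,-0.8,0,0,-0.1228],[1,0,0,-0.8,0,0,-0.1228],[1,3,2,0,0,0,0],[1,3,2,0,0,0,0],[1,3,2,0,0,0,0]]'
python3 -m handwheel '[[1,3.3,2,0,0,0,0],[1,3.3,2,0,0,0,0],[1,3.3,2,0,0,0,0],[1,3.3,2,0,0,0,0],[1,3.3,2,0,0,0,0],[1,3.3,2,0,0,0,0],[1,3.3,2,0,0,0,0],[1,3.3,2,0,0,0,0],[1,3.3,2,0,0,0,0],[1,3.3,2,0,0,0,0],[1,3.3,2,0,0,0,0],[1,3,2,0,0,0,0]]'
python3 - <<'E'
from h import *
W=snapshot("wrist");T=snapshot("top")
a=cv2.resize(W["image"],(512,384));b=cv2.resize(T["image"][120:264,90:282],(512,384),interpolation=cv2.INTER_CUBIC)
cv2.imwrite("pics/w1.png",cv2.resize(np.vstack([a,b])[:,:,::-1],None,fx=.78,fy=.78))
print(np.round(sense()["tool_pos"]),sense()["tcp_rot"])
for q in ["crank_grip","axle","pocket","handle"]:
  print(q,[(round(d["conf"],2),np.round(d["location"]).tolist(),np.round(proj(W,d["location"])).tolist()) for d in place_of(W,q)][:4])
E
```

```text
time: 2.0
tool_pos: [329.7, -445.4, 320.3]
tcp_rot: [180.0, 0.0, 89.9]
ft_force: [1.2, 0.9, 0.3]
finger_gap: 85.4
grip_force: 0.0
time: 3.0
tool_pos: [570.1, -50.7, 320.5]
tcp_rot: [180.0, -0.0, 90.0]
ft_force: [0.7, -0.7, 0.3]
finger_gap: 85.3
grip_force: 0.0
[571. -48. 320.] [ 1.79989765e+02 -1.01534055e-01  9.03045066e+01]
crank_grip [(0.56, [582.0, -54.0, 184.0], [276.0, 184.0])]
axle []
pocket [(0.86, [514.0, -182.0, 146.0], [214.0, 281.0])]
handle [(0.81, [705.0, -70.0, 54.0], [364.0, 165.0])]
```

View pics/w1.png

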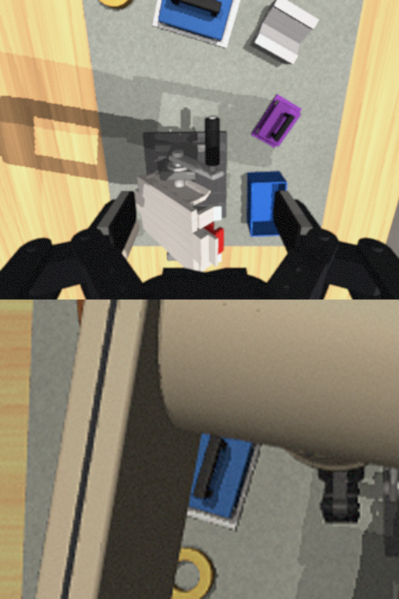

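The wrist view shows the crank grip as a black bar at about (272,180) of 512x384. The crop shows the large blue cassette with its black handle. Next I'll measure the grip's direction.

Run:
```python
from h import *
W=snapshot("wrist");g=W["image"].max(2).astype(int)
m=np.zeros_like(g,np.uint8);m[140:215,255:292]=(g[140:215,255:292]<50)
n,l,st,c=cv2.connectedComponentsWithStats(m);i=1+st[1:,4].argmax();print(st[i],c[i])
ys,xs=np.nonzero(l==i)
v=cv2.fitLine(np.c_[xs,ys].astype(np.float32),cv2.DIST_HUBER,0,.01,.01).ravel();print(v)
for yy in (st[i,1],st[i,1]+st[i,3]):
  print(onz(W,(v[2]+v[0]/v[1]*(yy-v[3]),yy),184))
print(onz(W,c[i],184))
# stand base bottom-edge lines: crank arm etc
S=snapshot("side");T=snapshot("top")
for p in(S,T):
  for q in("crank_grip","axle"):print(q,[(round(d["conf"],2),np.round(d["location"],1).tolist()) for d in place_of(p,q)][:2])
```

```text
[ 264  148   19   62 1060] [273.13679245 179.12358491]
[2.3558873e-03 9.9999720e-01 2.7300900e+02 1.7934576e+02]
[577.53517701 -23.63220425 184.        ]
[578.34457786 -81.567946   184.        ]
[578.04263503 -51.75293781 184.        ]
crank_grip [(0.58, [583.1, -52.1, 184.0])]
axle []
crank_grip []
axle []
```

```bash
python3 -m handwheel '[[1,0,0.9,3,0,0,0],[1,0,0,3,0,0,0],[1,0.2,0,3,0,0,0],[0.3,0,0,3,0,0,0],[0.3,0,0,1.6,0,0,0],[-1,0,0,0,0,0,0],[-1,0,0,0,0,0,0],[-1,0,0,0,0,0,0],[-1,0,0,0,0,0,0],[-1,0,0,0,0,0,0]]' 40
python3 - <<'E'
from h import *
s=sense();print(s["tool_pos"],s["finger_gap"],s["grip_force"],s["ft_force"],s["wrist_torque"])
E
```

```text
time: 4.48
tool_pos: [579.4, -51.3, 186.6]
tcp_rot: [179.8, 0.0, 90.0]
ft_force: [-2.3, -0.3, 3.5]
finger_gap: 16.3
grip_force: 39.2
[579.41243371 -51.31924714 186.5777522 ] 16.289219053660847 39.22457993030548 [-2.32371175 -0.27149125  3.5437547 ] [-0.03384846  0.28990971  0.1283279 ]
```

```bash
python3 -m handwheel '[[-0.3,0,0,0,0,0,0],[-0.3,0,0,0,0,0,0],[-0.3,0,0,0.5,0,0,0],[-1,0,0,0,0,0,0],[-1,0,0,0,0,0,0],[-1,0,0,0,0,0,0]]' 50
python3 - <<'E'
from h import *
f=2.265;ph=np.linspace(f,0,19);x=-7*np.cos(ph);z=7*np.sin(ph)
print(np.round(np.c_[np.diff(x),-np.diff(z)],2).tolist())
E
```

```text
time: 4.98
tool_pos: [578.4, -51.0, 178.9]
tcp_rot: [-180.0, -0.0, 90.0]
ft_force: [2.0, -0.4, -3.2]
finger_gap: 16.2
grip_force: 48.7
[[-0.71, -0.52], [-0.77, -0.43], [-0.82, -0.33], [-0.85, -0.22], [-0.87, -0.11], [-0.88, -0.0], [-0.87, 0.11], [-0.85, 0.22], [-0.82, 0.32], [-0.77, 0.42], [-0.71, 0.52], [-0.64, 0.6], [-0.56, 0.68], [-0.47, 0.74], [-0.38, 0.8], [-0.27, 0.84], [-0.17, 0.86], [-0.06, 0.88]]
```

```bash
python3 -m handwheel '[[-1,0,-0.71,-0.52,0,0,0],[-1,0,-0.77,-0.43,0,0,0],[-1,0,-0.82,-0.33,0,0,0],[-1,0,-0.85,-0.22,0,0,0],[-1,0,-0.87,-0.11,0,0,0],[-1,0,-0.88,0,0,0,0],[-1,0,-0.87,0.11,0,0,0],[-1,0,-0.85,0.22,0,0,0],[-1,0,-0.82,0.32,0,0,0]]'
python3 -m handwheel '[[-1,0,-0.77,0.42,0,0,0],[-1,0,-0.71,0.52,0,0,0],[-1,0,-0.64,0.6,0,0,0],[-1,0,-0.56,0.68,0,0,0],[-1,0,-0.47,0.74,0,0,0],[-1,0,-0.38,0.8,0,0,0],[-1,0,-0.27,0.84,0,0,0],[-1,0,-0.17,0.86,0,0,0],[-1,0,-0.06,0.88,0,0,0],[-1,0,0,0,0,0,0]]'
```

```text
time: 5.73
tool_pos: [504.0, -52.1, 190.5]
tcp_rot: [179.8, 0.1, 90.0]
ft_force: [2.3, -6.8, 2.9]
finger_gap: 16.4
grip_force: 49.4
time: 6.57
tool_pos: [462.1, -52.7, 126.3]
tcp_rot: [-179.9, 0.2, 90.0]
ft_force: [-5.7, -10.6, 4.1]
finger_gap: 16.3
grip_force: 49.6
```

```bash
python3 -m handwheel '[[-1,0,0,0.4,0,0,0],[-1,0,0,0,0,0,0],[-1,0,0,0,0,0,0]]'
python3 - <<'E'
from h import *
W=snapshot("wrist")
for q in ["crank_grip","axle","pocket"]:
  print(q,[(round(d["conf"],2),np.round(d["location"]).tolist()) for d in place_of(W,q)][:4])
E
```

```text
time: 6.82
tool_pos: [462.5, -52.6, 125.3]
tcp_rot: [-179.9, 0.2, 90.0]
ft_force: [-22.6, -6.1, 36.4]
finger_gap: 16.4
grip_force: 53.5
crank_grip [(0.84, [465.0, -55.0, 132.0])]
axle []
pocket []
```

```bash
python3 -m handwheel '[[-1,0,0,-0.3,0,0,0],[0.3,0,0,0,0,0,0],[0.3,0,0,0,0,0,0],[0.3,0,0,-3,0,0,0],[0.3,0,0,-4,0,0,0],[0.3,0,0,-4,0,0,0],[0.5,1,2,-4,0,0,0],[0.5,2,3,-3,0,0,0],[0.5,2,2.5,-1,0,0,0],[0.5,0.5,2,-0.5,0,0,0],[0.5,0,0,0,0,0,0]]'
python3 - <<'E'
from h import *
W=snapshot("wrist");T=snapshot("top");S=snapshot("side")
out=np.zeros((384,1024,3),np.uint8);out[:,:512]=W["image"]
out[:,512:]=cv2.resize(S["image"][80:272,200:456],(512,384))
cv2.imwrite("pics/w2.png",cv2.resize(out[:,:,::-1],None,fx=.78,fy=.78))
print(sense()["tool_pos"],sense()["tcp_rot"])
for n,p in(("W",W),("T",T),("S",S)):
 for q in ["crank_grip","axle","pocket","handle","cassette","latch_far","latch_near"]:
  print(n,q,[(round(d["conf"],2),np.round(d["location"]).tolist(),np.round(proj(p,d["location"])).tolist()) for d in place_of(p,q)][:4])
E
```

```text
time: 7.93
tool_pos: [556.0, 2.7, 313.6]
tcp_rot: [179.9, -0.1, 90.1]
ft_force: [0.9, 0.5, -0.1]
finger_gap: 64.4
grip_force: 0.0
[552.68137887   0.98447554 311.54968435] [-1.79875261e+02 -1.50365010e-02  9.00344474e+01]
W crank_grip [(0.6, [463.0, -55.0, 132.0], [177.0, 219.0]), (0.23, [478.0, -183.0, 121.0], [200.0, 308.0])]
W axle [(0.69, [466.0, -55.0, 132.0], [180.0, 219.0]), (0.62, [532.0, -186.0, 131.0], [243.0, 316.0])]
W pocket [(0.84, [535.0, -184.0, 104.0], [246.0, 300.0])]
W handle [(0.62, [560.0, 116.0, 73.0], [266.0, 55.0]), (0.62, [709.0, -69.0, 56.0], [375.0, 206.0])]
W cassette [(0.95, [559.0, 113.0, 1.0], [265.0, 62.0]), (0.73, [708.0, -69.0, -2.0], [361.0, 192.0]), (0.22, [533.0, -182.0, 129.0], [243.0, 313.0])]
W latch_far [(0.65, [589.0, -184.0, 115.0], [288.0, 306.0]), (0.52, [427.0, 155.0, 1.0], [162.0, 27.0])]
W latch_near [(0.88, [476.0, -181.0, 120.0], [198.0, 307.0]), (0.23, [533.0, -182.0, 108.0], [244.0, 301.0])]
T crank_grip [(0.67, [460.0, -55.0, 137.0], [260.0, 243.0])]
T axle [(0.81, [536.0, -184.0, 130.0], [319.0, 209.0]), (0.71, [586.0, -182.0, 115.
[... 440 characters left out ...]
.0, 131.0], [299.0, 190.0])]
S axle [(0.57, [533.0, -183.0, 128.0], [289.0, 162.0])]
S pocket [(0.56, [536.0, -186.0, 110.0], [288.0, 167.0])]
S handle [(0.95, [556.0, 114.0, 73.0], [236.0, 243.0]), (0.81, [546.0, 257.0, 51.0], [209.0, 299.0]), (0.65, [706.0, -70.0, 52.0], [216.0, 192.0]), (0.56, [718.0, 249.0, 70.0], [138.0, 265.0])]
S cassette [(0.81, [547.0, 258.0, 2.0], [210.0, 315.0]), (0.8, [715.0, 249.0, 1.0], [145.0, 287.0]), (0.67, [707.0, -65.0, 2.0], [216.0, 207.0]), (0.55, [475.0, -184.0, 118.0], [309.0, 169.0])]
S latch_far [(0.54, [596.0, -176.0, 118.0], [267.0, 162.0])]
S latch_near [(0.66, [476.0, -188.0, 118.0], [309.0, 168.0]), (0.38, [464.0, -56.0, 130.0], [299.0, 191.0])]
```

View pics/w2.png

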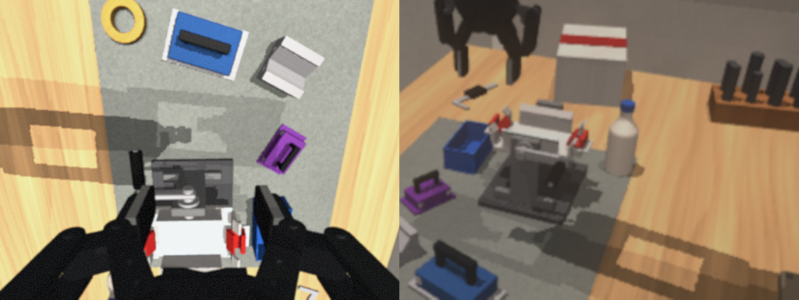

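The cradle is upright: latches at (198,307) and (288,306) and pocket at (246,300) in the wrist view. The cassette handle is at about (265,55). Next I'll get the handle's direction from its dark pixels, and triangulate its height.

Run:
```python
from h import *
W=snapshot("wrist");S=snapshot("side");T=snapshot("top")
def bar(p,b,t=50):
    g=p["image"].max(2);m=np.zeros_like(g);m[b[1]:b[3],b[0]:b[2]]=g[b[1]:b[3],b[0]:b[2]]<t
    n,l,st,c=cv2.connectedComponentsWithStats(m);i=1+st[1:,4].argmax();r=cv2.minAreaRect(np.argwhere(l==i)[:,::-1].astype(np.float32));return st[i],c[i],r
s,c,r=bar(W,(215,15,310,90));print(s,c,r)
q=cv2.boxPoints(r);q=q[np.argsort(q[:,0])];e=[(q[0]+q[1])/2,(q[2]+q[3])/2]
E=[onz(W,u,78) for u in e];print(E,np.degrees(np.arctan2(*(E[1]-E[0])[[1,0]])),np.linalg.norm(E[1]-E[0]),sum(E)/2)
s2=bar(S,(215,220,260,265));print(s2[0],s2[1])
hw=[d for d in place_of(W,"handle") if d["location"][1]>50];hs=[d for d in place_of(S,"handle") if 50<d["location"][1]<200]
print([d["location"] for d in hw+hs])
print(tri([(W,proj(W,hw[0]["location"])),(S,proj(S,hs[0]["location"]))]))
pw=place_of(W,"pocket");ps=place_of(S,"pocket");print([d["location"] for d in pw+ps]);print(tri([(W,proj(W,pw[0]["location"])),(S,proj(S,ps[0]["location"]))]))
```

```text
[232  47  62  20 141] [262.69503546  57.24113475] ((262.2468566894531, 57.33386993408203), (63.888858795166016, 3.366168737411499), 16.886791229248047)
[array([519.85777466, 120.42185944,  78.        ]), array([586.31120522, 101.83628065,  78.        ])] -15.62515003405533 69.00349391258978 [553.08448994 111.12907005  78.        ]
[223 235  27  28 305] [236.19016393 246.80983607]
[[557.9, 115.7, 72.6], [556.3, 113.9, 74.7]]
[556.90621427 114.99588183  75.44517355]
[[532.5, -183.5, 106.2], [535.0, -184.4, 107.1], [464.0, -58.5, 130.0]]
[ 533.12353838 -179.6753492   110.43792166]
```

```bash
python3 -m handwheel '[[1,3,0.1,0,0,0,0],[1,3,0.1,0,0,0,0],[1,3,0.1,0,0,0,0],[1,2.2,0,0,0,0,-0.1174],[1,0,0,1.5,0,0,-0.1174],[1,0,0,1.5,0,0,-0.1174],[1,0,0,1.5,0,0,-0.1174],[1,0,0,1.5,0,0,-0.1174],[1,0,0,1.5,0,0,-0.1174],[1,0,0,1,0,0,-0.1174],[1,0,0,1,0,0,-0.1174],[1,0,0,1,0,0,-0.1174]]'
python3 -m handwheel '[[1,0,0,0,0,0,-0.1174],[1,0,0,0,0,0,-0.1174],[1,0,0,0,0,0,0],[1,0,0,0,0,0,0]]'
python3 - <<'E'
from h import *
W=snapshot("wrist");save(W,"w3.png");s=sense();print(s["tool_pos"],s["tcp_rot"],s["joint_pos"][5])
for q in("handle","cassette"):print(q,[(round(d["conf"],2),np.round(d["location"]).tolist(),np.round(proj(W,d["location"])).tolist()) for d in place_of(W,q)][:3])
E
```

```text
time: 10.48
tool_pos: [556.4, 112.9, 206.9]
tcp_rot: [-180.0, -0.0, 150.9]
ft_force: [-0.1, 0.4, -0.1]
finger_gap: 85.3
grip_force: 0.0
time: 10.82
tool_pos: [556.6, 112.9, 207.6]
tcp_rot: [180.0, 0.0, 163.8]
ft_force: [-0.7, 0.7, -0.1]
finger_gap: 85.3
grip_force: 0.0
[556.62180794 112.8630744  207.69351101] [1.79993892e+02 1.76546317e-02 1.63761512e+02] -67.47071015510838
handle [(0.9, [708.0, -69.0, 53.0], [146.0, 338.0]), (0.83, [544.0, 255.0, 54.0], [409.0, 120.0]), (0.64, [558.0, 117.0, 71.0], [266.0, 181.0])]
cassette [(0.96, [717.0, 249.0, -0.0], [403.0, 254.0]), (0.68, [556.0, 113.0, 1.0], [261.0, 162.0]), (0.65, [708.0, -70.0, -5.0], [161.0, 305.0])]
```

View pics/w3.png

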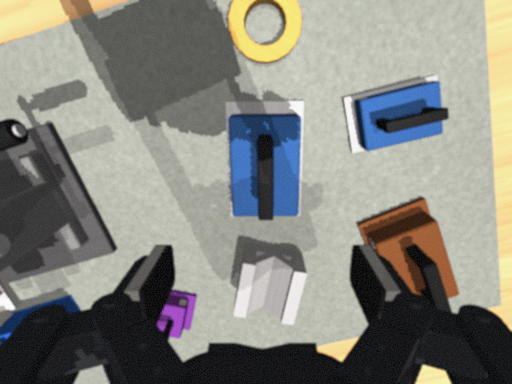

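Handle bar at (265,136)–(265,219), vertical in the picture, so the yaw fits. It is the larger blue cassette; the smaller blue one at (405,115) and the brown one are off to the side.

Run:
```python
from h import *
W=snapshot("wrist");g=W["image"].max(2);m=np.zeros_like(g);m[120:235,250:285]=g[120:235,250:285]<50
n,l,st,c=cv2.connectedComponentsWithStats(m);i=1+st[1:,4].argmax();print(st[i],c[i])
# top face: row-wise midpoints
for y in(st[i,1],st[i,1]+st[i,3]):
  xs=np.nonzero((l==i)[min(max(y,st[i,1]+6),st[i,1]+st[i,3]-6)])[0];print(xs.min(),xs.max(),onz(W,(xs.mean()+.5,y),80))
print(proj(W,[556.6,112.9,73]),onz(W,(231,116),38),onz(W,(299,116),38),onz(W,(232,216),38),onz(W,(299,216),38))
```

```text
[257 134  16  84 918] [264.81699346 174.25381264]
258 272 [516.01204259 128.75325289  80.        ]
260 271 [588.80997417 108.44786827  80.        ]
[260.79301386 181.64427633] [497.01684142 100.85789725  38.        ] [514.85406399 162.49165851  38.        ] [595.09554473  70.1674587   38.        ] [614.67153431 137.69150579  38.        ]
```

```bash
python3 -m handwheel '[[0.5,0.27,0.35,3,0,0,0],[0.3,0,0,3,0,0,-0.01],[0.3,0,0,3,0,0,0],[0.3,0,0,3,0,0,0],[0,0,0,1.4,0,0,0],[-1,0,0,0,0,0,0],[-1,0,0,0,0,0,0],[-1,0,0,0,0,0,0],[-1,0,0,0,0,0,0],[-1,0,0,0,0,0,0]]' 80
python3 -m handwheel '[[-1,0,0,0,0,0,0],[-1,0,0,-1,0,0,0],[-1,0,0,-2,0,0,0],[-1,0,0,-3,0,0,0],[-1,0,0,-4,0,0,0],[-1,0,0,-4,0,0,0],[-1,0,0,-4,0,0,0],[-1,0,0,-2,0,0,0],[-1,0,0,0,0,0,0],[-1,0,0,0,0,0,0]]'
python3 - <<'E'
from h import *
W=snapshot("wrist");save(W,"w4.png");s=sense();print(s["tool_pos"],s["tcp_rot"],s["ft_force"],s["wrist_torque"])
for q in("handle","cassette"):
  for d in place_of(W,q)[:3]:print(q,round(d["conf"],2),np.round(d["location"],1),np.round(proj(W,d["location"])))
E
```

```text
time: 11.85
tool_pos: [555.8, 117.1, 74.9]
tcp_rot: [180.0, 0.1, 164.6]
ft_force: [0.8, -0.8, -3.2]
finger_gap: 12.5
grip_force: 80.3
time: 12.68
tool_pos: [555.7, 117.1, 275.7]
tcp_rot: [179.9, 0.2, 164.6]
ft_force: [-0.3, 0.6, -5.0]
finger_gap: 12.2
grip_force: 80.3
[554.54938471 116.91738422 273.06282255] [-1.79993911e+02 -1.53940819e-02  1.64573518e+02] [-0.60867709  0.23938055 -4.78812914] [ 0.02134162  0.06063295 -0.01851492]
handle 0.8 [717.1 248.7  76.4] [400. 260.]
handle 0.76 [706.3 -69.8  54.3] [158. 298.]
handle 0.75 [545.4 256.8  52.6] [379. 117.]
cassette 0.87 [706.9 -70.   -3.3] [170. 274.]
cassette 0.69 [715.1 245.4  -2.8] [374. 229.]
cassette 0.61 [559.9 114.7 199. ] [259. 212.]
```

View pics/w4.png

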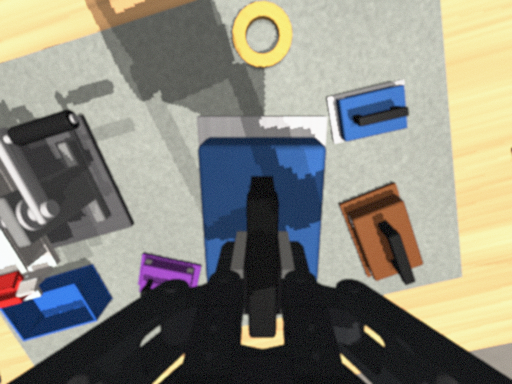

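The cassette is held by its handle: plate edge at row 117, box front edge at row 139, handle centred at column 262. Next I'll work out where it sits in the gripper.

Run:
```python
from h import *
W=snapshot("wrist");s=sense();print(s["tool_pos"],s["tcp_rot"])
g=cv2.cvtColor(W["image"],cv2.COLOR_RGB2GRAY).astype(float)
col=g[100:160,240:285].mean(1);print(np.round(np.diff(col)).astype(int).tolist())
P=s["tool_pos"];z0=P[2]-74.9;y=np.radians(s["tcp_rot"][2]);tx=np.array([np.cos(y),np.sin(y),0]);ty=np.array([np.sin(y),-np.cos(y),0])
d=np.diff(col);r1=100+d[5:28].argmax()+1;r2=100+d[10:].argmin()+11
for uv,z in(((262,117),8),((262,139),38),((202,145),38),((324,145),38),((198,117),8),((327,117),8),((206,270),38),((319,270),38)):
  q=onz(W,uv,z0+z)-P;print(uv,q@tx,q@ty)
```

```text
[553.55205293 116.7945139  270.65442979] [-179.89932649   -0.24780338  164.5763576 ]
[-1, 0, 0, 1, 0, -1, -1, 0, 0, 0, -1, 0, 0, -3, -11, 2, 18, 12, 7, 6, 6, 2, 0, 1, 2, -4, -15, -20, -14, -4, 1, 0, 1, 1, -2, -15, -31, -30, -11, 1, 1, 0, 1, 4, 9, 6, 4, 2, 2, 3, 1, -1, 0, 0, -1, 0, -1, 0, 0]
(262, 117) 63.434881281453926 0.8775649678686861
(262, 139) 54.80255721280958 0.8969941718540704
(202, 145) 51.55826329283306 -31.246887903425012
(324, 145) 51.60726140484191 34.11068163520871
(198, 117) 63.406892104055224 -38.59839759778404
(327, 117) 63.463302505456745 40.962886477019595
(206, 270) -25.853146236215593 -33.45440283358259
(319, 270) -25.78623570607397 35.9631593385778
```

```bash
python3 -m handwheel '[[-1,0,0,0,0,0,-0.09],[-1,0,0,0,0,0,-0.09],[-1,0,0,0,0,0,-0.09],[-1,0.24,-3.34,0,0,0,0],[-1,0.24,-3.34,0,0,0,0],[-1,0.24,-3.34,0,0,0,0],[-1,0.24,-3.34,0,0,0,0],[-1,0.24,-3.34,0,0,0,0],[-1,0.24,-3.34,0,0,0,0],[-1,0.24,-3.34,0,0,0,0],[-1,0.24,-3.34,0,0,0,0],[-1,0.24,-3.34,0,0,0,0]]'
python3 -m handwheel '[[-1,0,0,0,0,0,0],[-1,0,0,0,0,0,0],[-1,0,0,0,0,0,0]]'
python3 - <<'E'
from h import *
W=snapshot("wrist");s=sense();print(s["tool_pos"],s["tcp_rot"])
S=snapshot("side");T=snapshot("top");s=sense();print(s["tool_pos"],s["tcp_rot"])
out=np.zeros((384,1024,3),np.uint8);out[:,:512]=W["image"];out[:,512:]=cv2.resize(S["image"][80:200,220:380],(512,384))
cv2.imwrite("pics/w5.png",cv2.resize(out[:,:,::-1],None,fx=.78,fy=.78))
for n,p in(("W",W),("T",T),("S",S)):
 for q in ["pocket","latch_far","latch_near","axle","crank_grip","cassette","handle"]:
  for d in place_of(p,q)[:2]:
    if d["location"][1]<0: print(n,q,round(d["conf"],2),np.round(d["location"],1),np.round(proj(p,d["location"])))
E
```

```text
time: 13.88
tool_pos: [532.3, -184.9, 271.3]
tcp_rot: [179.9, -0.2, -180.0]
ft_force: [1.0, -0.2, -4.1]
finger_gap: 12.8
grip_force: 80.3
time: 14.13
tool_pos: [532.9, -183.3, 271.8]
tcp_rot: [179.9, -0.1, -180.0]
ft_force: [0.1, 0.5, -3.7]
finger_gap: 12.4
grip_force: 80.3
[ 533.1227455  -182.72351252  272.19434327] [ 1.79917350e+02 -1.12690053e-01 -1.79935168e+02]
[ 533.50331019 -182.40160456  272.88405097] [ 1.79957642e+02 -5.17321721e-02 -1.79868915e+02]
W latch_near 0.9 [ 479.  -180.4  115.8] [263. 118.]
W crank_grip 0.93 [462.9 -51.8 135.5] [419. 100.]
W cassette 0.93 [ 534.2 -185.1  195.3] [257. 208.]
W cassette 0.89 [706.1 -71.2  -2.7] [335. 264.]
W handle 0.93 [704.9 -66.4  51.7] [348. 286.]
W handle 0.73 [ 539.5 -182.7  268.9] [260. 275.]
T latch_far 0.55 [ 592.7 -181.5  112.7] [317. 184.]
T crank_grip 0.46 [461.  -55.5 131.9] [261. 243.]
T cassette 0.89 [ 533.9 -184.   197.2] [324. 209.]
T handle 0.86 [703.9 -69.   50.8] [267. 142.]
S pocket 0.89 [ 533.1 -186.6  107. ] [289. 168.]
S pocket 0.19 [ 536.3 -185.   127.6] [288. 162.]
S latch_far 0.42 [ 591.2 -177.4  119.8] [269. 162.]
S latch_near 0.41 [ 473.8 -188.1  116.3] [310. 169.]
S axle 0.72 [ 532.7 -183.1  126.7] [289. 162.]
S axle 0.45 [ 536.  -179.6  201.8] [289. 138.]
S crank_grip 0.42 [464.1 -56.5 132.3] [299. 190.]
S cassette 0.94 [ 537.5 -181.9  204.4] [288. 137.]
S handle 0.84 [ 536.3 -182.4  271.7] [290. 113.]
```

View pics/w5.png

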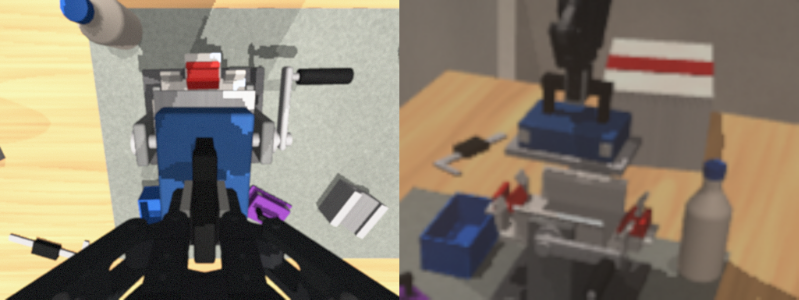

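Cassette hangs above the pocket, level. In the wrist view, the near latch (red) is at about (261,95) and the plate edge at about row 120. Next, a relative alignment from this one camera.

Run:
```python
from h import *
W=snapshot("wrist");s=sense();P=s["tool_pos"];print(P,s["tcp_rot"],s["joint_pos"].round(1));z0=P[2]-74.9
save(W,"x.png",(150,40,390,170),3.3)
im=W["image"].astype(int);m=((im[:,:,0]>120)&(im[:,:,1]<60)&(im[:,:,2]<60)).astype(np.uint8)
n,l,st,c=cv2.connectedComponentsWithStats(m)
for i in range(1,n):
  if st[i,4]>80:
    x,y,w,h,_=st[i];print(st[i]);print([onz(W,(x+w/2,y+h/2),z) for z in(120,135)],onz(W,(x,y+h/2),125),onz(W,(x+w,y+h/2),125))
S=snapshot("side");im=S["image"].astype(int);m=((im[:,:,0]>90)&(im[:,:,1]<50)&(im[:,:,2]<50)).astype(np.uint8)
print([proj(S,[533.5+a,-183.5+b,116]).round() for a in(-57.5,57.5) for b in(-18,18)])
```

```text
[ 533.50971282 -183.67006167  273.48553907] [ 1.7999907e+02 -3.4471825e-03 -1.7995345e+02] [ -24.2    1.4   89.    -0.    89.6 -114.2]
[240  79  41  27 908]
[array([ 458.26918517, -183.65656097,  120.        ]), array([ 457.90552214, -183.60335789,  135.        ])] [ 458.17312414 -201.17542946  125.        ] [ 458.12280061 -166.09973582  125.        ]
[array([310., 167.]), array([307., 173.]), array([272., 159.]), array([267., 165.])]
```

View pics/x.png

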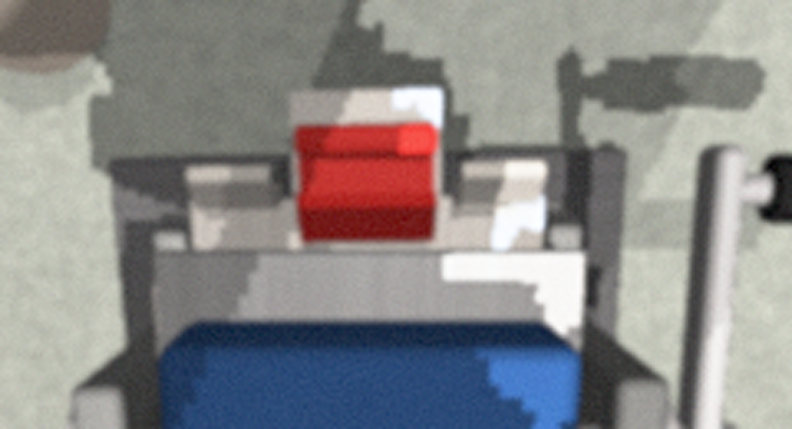

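```bash
python3 -m handwheel '[[-1,0,-0.05,1.5,0,0,0],[-1,0,0,2,0,0,0],[-1,0,0,1,0,0,0],[-1,0,0,0.4,0,0,0],[-1,0,0,0.4,0,0,0],[-1,0,0,0.4,0,0,0],[-1,0,0,0,0,0,0],[-1,0,0,0,0,0,0]]' 110
python3 -m handwheel '[[-1,0,0,0.3,0,0,0],[-1,0,0,0.3,0,0,0],[-1,0,0,0.2,0,0,0],[-1,0,0,0,0,0,0]]'
```

```text
time: 16.1
tool_pos: [533.8, -184.3, 217.1]
tcp_rot: [-180.0, 0.0, -180.0]
ft_force: [0.1, -0.4, -3.0]
finger_gap: 11.7
grip_force: 110.2
time: 16.43
tool_pos: [533.2, -184.0, 207.9]
tcp_rot: [180.0, -0.0, -180.0]
ft_force: [0.3, -0.5, -3.8]
finger_gap: 11.3
grip_force: 110.2
```

```bash
python3 -m handwheel '[[-1,0,0,0.3,0,0,0],[-1,0,0,0.3,0,0,0],[-1,0,0,0.3,0,0,0],[-1,0,0,0,0,0,0]]'
python3 -m handwheel '[[-1,0,0,0.3,0,0,0],[-1,0,0,0.3,0,0,0],[-1,0,0,0.2,0,0,0],[-1,0,0,0,0,0,0]]'
```

```text
time: 16.77
tool_pos: [533.6, -184.3, 199.4]
tcp_rot: [-180.0, 0.0, -180.0]
ft_force: [0.3, -0.5, -1.5]
finger_gap: 11.6
grip_force: 110.6
time: 17.1
tool_pos: [533.5, -184.4, 191.5]
tcp_rot: [-180.0, 0.0, -180.0]
ft_force: [-0.8, -0.8, 1.7]
finger_gap: 11.8
grip_force: 111.1
```

```bash
python3 -m handwheel '[[-1,0,0,0.3,0,0,0],[-1,0,0,0.3,0,0,0],[-1,0,0,0,0,0,0]]'
python3 -m handwheel '[[-1,0,0,0.3,0,0,0],[-1,0,0,0.2,0,0,0],[-1,0,0,0,0,0,0]]'
```

```text
time: 17.35
tool_pos: [532.2, -183.7, 183.6]
tcp_rot: [179.9, -0.2, -180.0]
ft_force: [-3.6, -0.5, -5.1]
finger_gap: 11.7
grip_force: 110.3
time: 17.6
tool_pos: [533.5, -183.9, 179.9]
tcp_rot: [180.0, -0.0, -180.0]
ft_force: [-0.4, 0.8, -1.9]
finger_gap: 12.0
grip_force: 110.7
```

```bash
python3 -m handwheel '[[-1,0,0,0.2,0,0,0],[-1,0,0,0,0,0,0],[-1,0,0,0,0,0,0]]'
python3 - <<'E'
from h import *
s=sense();print(s["tool_pos"],s["ft_force"],s["wrist_torque"])
E
```

```text
time: 17.85
tool_pos: [533.9, -184.1, 179.2]
tcp_rot: [-180.0, 0.1, -179.9]
ft_force: [-1.3, 2.4, 5.1]
finger_gap: 12.1
grip_force: 111.4
[ 533.86193481 -184.08901571  179.19788245] [-1.27617568  2.38106773  5.11005549] [ 0.39520567  0.6952349  -0.01426224]
```

```bash
python3 -m handwheel '[[-1,0,0,0.15,0,0,0],[-1,0,0,0,0,0,0],[-1,0,0,0,0,0,0],[-1,0,0,0,0,0,0]]'
python3 - <<'E'
from h import *
W=snapshot("wrist");S=snapshot("side");s=sense();print(s["tool_pos"],s["ft_force"],s["wrist_torque"])
out=np.zeros((384,1024,3),np.uint8);out[:,:512]=W["image"];out[:,512:]=cv2.resize(S["image"][110:200,230:350],(512,384),interpolation=cv2.INTER_CUBIC)
cv2.imwrite("pics/w6.png",cv2.resize(out[:,:,::-1],None,fx=.78,fy=.78))
for n,p in(("W",W),("S",S)):
 for q in ["latch_far","latch_near","cassette"]:
  for d in place_of(p,q)[:2]:print(n,q,round(d["conf"],2),np.round(d["location"],1),np.round(proj(p,d["location"])))
E
```

```text
time: 18.18
tool_pos: [533.9, -184.1, 179.1]
tcp_rot: [-180.0, 0.1, -179.9]
ft_force: [-7.2, 4.0, 15.5]
finger_gap: 11.6
grip_force: 112.9
[ 533.89357776 -184.08490744  179.14319155] [-7.8053806   3.85636819 14.64737312] [8.17821155e-01 1.52486027e+00 9.51555963e-04]
W latch_far 0.43 [ 539.1 -185.4  178.5] [257. 276.]
W latch_near 0.82 [ 474.9 -185.7  120.6] [257. 125.]
W cassette 0.62 [ 534.4 -185.7  103. ] [258. 207.]
S latch_far 0.53 [ 592.3 -179.9  119.6] [268. 161.]
S latch_near 0.54 [ 476.1 -186.6  116.4] [309. 169.]
S cassette 0.91 [548.2 258.7   3.1] [210. 315.]
S cassette 0.88 [716.6 244.8  -3. ] [146. 287.]
```

View pics/w6.png

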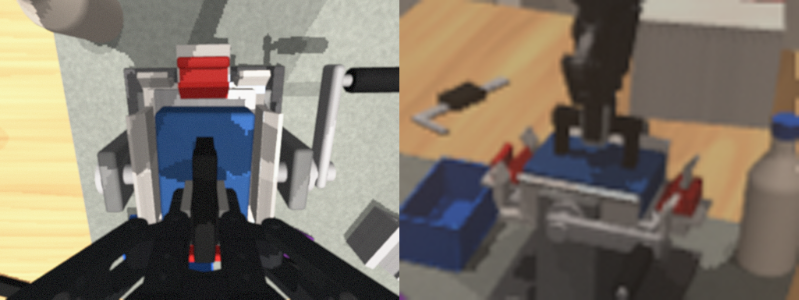

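The cassette is seated: the blue box is down between the guide walls, and the near latch (red, at (260,98)) is snapped in over the plate. Pressed to 15 N the tool stops at z 179. Now I'll tug.

```bash
python3 -m handwheel '[[-1,0,0,-0.15,0,0,0],[-1,0,0,0,0,0,0],[-1,0,0,0,0,0,0],[-1,0,0,-0.2,0,0,0],[-1,0,0,-0.2,0,0,0],[-1,0,0,0,0,0,0],[-1,0,0,0,0,0,0]]'
```

```text
time: 19.17
tool_pos: [533.3, -184.1, 181.8]
tcp_rot: [180.0, -0.0, -180.0]
ft_force: [-0.6, -0.9, -4.6]
finger_gap: 11.6
grip_force: 110.2
```

```bash
python3 -m handwheel '[[-1,0,0,-0.1,0,0,0],[-1,0,0,0,0,0,0],[-1,0,0,0,0,0,0],[-1,0,0,0,0,0,0]]'
```

```text
time: 19.5
tool_pos: [533.0, -184.0, 182.3]
tcp_rot: [180.0, -0.1, -180.0]
ft_force: [1.8, -1.4, -14.1]
finger_gap: 11.9
grip_force: 109.0
```

```bash
python3 -m handwheel '[[-1,0,0,-0.1,0,0,0],[-1,0,0,0,0,0,0],[-1,0,0,0,0,0,0],[-1,0,0,0,0,0,0]]'
python3 -m handwheel '[[-1,0,0,-0.05,0,0,0],[-1,0,0,0,0,0,0],[-1,0,0,0,0,0,0],[-1,0,0,0,0,0,0]]'
python3 - <<'E'
from h import *
s=sense();print(s["tool_pos"],s["ft_force"],s["wrist_torque"])
W=snapshot("wrist")
for q in["latch_near","crank_grip"]:
  for d in place_of(W,q)[:1]:print(q,d["conf"],d["location"])
E
```

```text
time: 19.83
tool_pos: [532.7, -183.9, 182.4]
tcp_rot: [179.9, -0.1, -180.0]
ft_force: [4.6, -3.4, -22.2]
finger_gap: 11.7
grip_force: 108.0
time: 20.17
tool_pos: [532.7, -183.9, 182.4]
tcp_rot: [179.9, -0.1, -180.0]
ft_force: [6.6, -3.1, -24.5]
finger_gap: 11.8
grip_force: 107.6
[ 532.67710006 -183.91029057  182.41921258] [  6.55444828  -3.11866584 -24.45758847] [-0.49833975 -0.97066144  0.00579817]
latch_near 0.79 [474.9, -184.8, 113.0]
crank_grip 0.85 [462.0, -55.1, 130.5]
```

The tug held at about 20 N, stopped 3.2 mm up. The moments put the line of pull near the middle, so both latches carry load. Now I'll lower, release and move to the crank.

```bash
python3 -m handwheel '[[-1,0,0,0.3,0,0,0],[-1,0,0,0.2,0,0,0],[-1,0,0,0,0,0,0],[-0.2,0,0,0,0,0,0],[0,0,0,0,0,0,0],[0,0,0,0,0,0,0],[0,0,0,-1,0,0,0],[0,0,0,-2,0,0,0],[0,0,0,-3,0,0,0],[0,0.5,0,-2,0,0,0],[0,2,3,0,0,0,0],[0,2,3,0,0,0,0]]' 60
python3 -m handwheel '[[0,1.5,3,0,0,0,0.12],[0,0,0,0,0,0,0.12],[0,0,0,0,0,0,0.12],[0,0,0,0,0,0,0.12],[0,0,0,0,0,0,0.12],[0,0,0,0,0,0,0.12],[0,0,0,0,0,0,0.12],[0,0,0,0,0,0,0.12],[0,0,0,0,0,0,0.12],[0,0,0,0,0,0,0.12],[0,0,0,0,0,0,0.12],[0,0,0,0,0,0,0.12]]'
python3 -m handwheel '[[0.3,0,0,0,0,0,0.12],[0.3,0,0,0,0,0,0.01],[0.3,0,0,0,0,0,0],[0.3,0,0,0,0,0,0]]'
python3 - <<'E'
from h import *
W=snapshot("wrist");s=sense();print(s["tool_pos"],s["tcp_rot"],s["joint_pos"].round(1))
for q in["crank_grip","cassette","pocket"]:
  for d in place_of(W,q)[:2]:print(q,d["conf"],d["location"])
E
```

```text
time: 21.32
tool_pos: [489.4, -125.0, 263.3]
tcp_rot: [-179.9, 0.3, 179.9]
ft_force: [0.3, 0.8, 0.1]
finger_gap: 42.9
grip_force: 0.0
time: 22.32
tool_pos: [473.7, -94.3, 261.5]
tcp_rot: [179.9, 0.0, 97.2]
ft_force: [0.1, -0.4, 0.0]
finger_gap: 42.2
grip_force: 0.0
time: 22.65
tool_pos: [473.6, -94.3, 260.7]
tcp_rot: [179.9, 0.0, 90.3]
ft_force: [-0.8, -0.3, -0.2]
finger_gap: 55.5
grip_force: 0.0
[473.5683392  -94.23032163 260.51924866] [1.79964305e+02 1.01703272e-02 9.02861689e+01] [-17.3 -11.3 102.3   0.   88.9 -17.6]
crank_grip 0.92 [465.0, -54.7, 132.8]
cassette 0.7 [537.4, -185.5, 102.4]
cassette 0.65 [706.0, -71.8, -2.7]
pocket 0.21 [464.1, -55.8, 131.8]
```

```bash
python3 -m handwheel '[[0,2.2,-0.5,0,0,0,0],[0,2.2,-0.5,0,0,0,0],[0,0,0,3,0,0,0],[0,0,0,3,0,0,0],[0,0,0,3,0,0,0],[0,0,0,3,0,0,0],[0,0,0,1.15,0,0,0],[-1,0,0,0,0,0,0],[-1,0,0,0,0,0,0],[-1,0,0,0,0,0,0],[-1,0,0,0,0,0,0]]' 50
python3 - <<'E'
import numpy as np
ph=np.linspace(0,np.pi,25);x=-7*np.cos(ph);z=7*np.sin(ph)
print(np.round(np.c_[np.diff(x),-np.diff(z)],2).tolist())
E
```

```text
time: 23.77
tool_pos: [462.1, -50.2, 129.3]
tcp_rot: [-179.8, -0.0, 90.1]
ft_force: [-9.0, 0.4, -3.8]
finger_gap: 16.6
grip_force: 48.9
[[0.06, -0.91], [0.18, -0.9], [0.29, -0.87], [0.4, -0.82], [0.51, -0.76], [0.6, -0.69], [0.69, -0.6], [0.76, -0.51], [0.82, -0.4], [0.87, -0.29], [0.9, -0.18], [0.91, -0.06], [0.91, 0.06], [0.9, 0.18], [0.87, 0.29], [0.82, 0.4], [0.76, 0.51], [0.69, 0.6], [0.6, 0.69], [0.51, 0.76], [0.4, 0.82], [0.29, 0.87], [0.18, 0.9], [0.06, 0.91]]
```

```bash
python3 -m handwheel '[[-1,0,0.06,-0.91,0,0,0],[-1,0,0.18,-0.9,0,0,0],[-1,0,0.29,-0.87,0,0,0],[-1,0,0.4,-0.82,0,0,0],[-1,0,0.51,-0.76,0,0,0],[-1,0,0.6,-0.69,0,0,0],[-1,0,0.69,-0.6,0,0,0],[-1,0,0.76,-0.51,0,0,0]]'
python3 -m handwheel '[[-1,0,0.82,-0.4,0,0,0],[-1,0,0.87,-0.29,0,0,0],[-1,0,0.9,-0.18,0,0,0],[-1,0,0.91,-0.06,0,0,0],[-1,0,0.91,0.06,0,0,0],[-1,0,0.9,0.18,0,0,0],[-1,0,0.87,0.29,0,0,0],[-1,0,0.82,0.4,0,0,0]]'
python3 -m handwheel '[[-1,0,0.76,0.51,0,0,0],[-1,0,0.69,0.6,0,0,0],[-1,0,0.6,0.69,0,0,0],[-1,0,0.51,0.76,0,0,0],[-1,0,0.4,0.82,0,0,0],[-1,0,0.29,0.87,0,0,0],[-1,0,0.18,0.9,0,0,0],[-1,0,0.06,0.91,0,0,0],[-1,0,0,0,0,0,0],[-1,0,0,0,0,0,0]]'
```

```text
time: 24.43
tool_pos: [498.8, -49.7, 191.0]
tcp_rot: [180.0, -0.0, 90.1]
ft_force: [-2.2, 3.1, -10.5]
finger_gap: 16.3
grip_force: 49.0
time: 25.1
tool_pos: [567.7, -48.6, 189.6]
tcp_rot: [-179.8, -0.1, 90.1]
ft_force: [-11.9, 8.0, -5.9]
finger_gap: 16.4
grip_force: 49.5
time: 25.93
tool_pos: [602.2, -48.0, 129.2]
tcp_rot: [-179.8, -0.2, 90.2]
ft_force: [-10.5, 9.5, -1.1]
finger_gap: 16.3
grip_force: 49.9
```

Push gently onto the stop, then release and back off upward.

```bash
python3 -m handwheel '[[-1,0,0,0.2,0,0,0],[-1,0,0,0.1,0,0,0],[-1,0,0,0,0,0,0],[-1,0,0,0,0,0,0]]'
```

```text
time: 26.27
tool_pos: [602.4, -48.1, 128.9]
tcp_rot: [-179.9, -0.2, 90.2]
ft_force: [-21.1, 10.9, 15.9]
finger_gap: 16.2
grip_force: 52.0
```

```bash
python3 -m handwheel '[[-1,0,0,-0.2,0,0,0],[0.2,0,0,0,0,0,0],[0.2,0,0,0,0,0,0],[0.2,0,0,0,0,0,0],[0.2,0,0,-3,0,0,0],[0.2,0,0,-4,0,0,0],[0.2,0,0,-4,0,0,0],[0.2,2,0,-4,0,0,0],[0.2,3,0,-3,0,0,0],[0.2,0,0,0,0,0,0],[0.2,0,0,0,0,0,0]]'
python3 - <<'E'
from h import *
W=snapshot("wrist");S=snapshot("side");s=sense();print(s["tool_pos"],s["ft_force"])
out=np.zeros((384,1024,3),np.uint8);out[:,:512]=W["image"];out[:,512:]=cv2.resize(S["image"][100:220,220:380],(512,384),interpolation=cv2.INTER_CUBIC)
cv2.imwrite("pics/w7.png",cv2.resize(out[:,:,::-1],None,fx=.78,fy=.78))
for n,p in(("W",W),("S",S)):
 for q in["crank_grip","cassette","latch_near","latch_far","handle"]:
  for d in place_of(p,q)[:2]:
    if d["location"][1]<0:print(n,q,round(d["conf"],2),d["location"])
E
```

```text
time: 27.18
tool_pos: [605.1, -1.0, 308.8]
tcp_rot: [179.5, 0.0, 90.2]
ft_force: [0.7, -0.4, -1.3]
finger_gap: 51.1
grip_force: 0.0
[603.24636312  -2.22931272 304.0473509 ] [ 0.67493585 -0.7119549  -0.69848001]
W crank_grip 0.58 [602.6, -50.8, 133.4]
W cassette 0.71 [706.0, -69.2, -1.7]
W latch_near 0.36 [605.6, -52.2, 133.0]
W handle 0.87 [710.1, -69.7, 53.8]
S crank_grip 0.55 [603.2, -51.7, 131.8]
S cassette 0.84 [709.8, -66.5, 2.1]
S latch_near 0.54 [605.9, -54.6, 130.9]
S latch_far 0.59 [477.5, -180.1, 146.1]
S handle 0.75 [702.7, -70.1, 53.0]
```

View pics/w7.png

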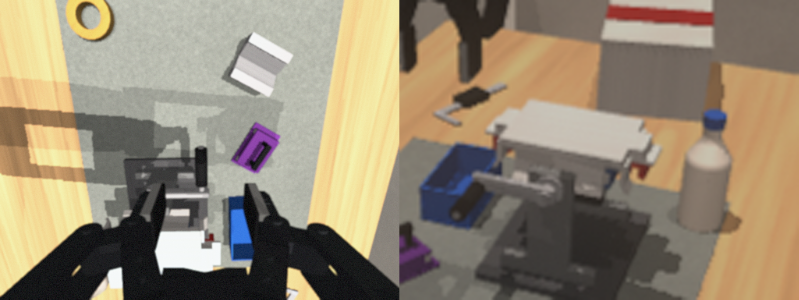

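The cradle is fully over, with the crank grip on the far side at z≈131. The blue cassette hangs under it, neighbours are in place, and the arm is clear.

```bash
python3 -m handwheel '[[0.2,0,0,0,0,0,0],[0.2,0,0,0,0,0,0],[0.2,0,0,0,0,0,0],[0.2,0,0,0,0,0,0],[0.2,0,0,0,0,0,0],[0.2,0,0,0,0,0,0]]'; python3 -c "
from bench import hand_in;print(hand_in())"
```

```text
time: 28.28
tool_pos: [603.1, -1.9, 304.3]
tcp_rot: [180.0, 0.0, 90.1]
ft_force: [0.2, 1.0, 0.2]
finger_gap: 51.2
grip_force: 0.0
the job is handed in; nothing more can be done
None
```

The job was handed in at about 28 s, and no verdict was returned: the cassette was pressed home, held a tug of about 20 N against the latches, and now hangs upside down in the turned-over cradle, with the arm clear and no bystander seen to move.

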